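# Index a turned leg and hold the guarded lever

### The job

First turn the wooden leg in its socket until its mortise squarely faces the brass tongue, next flip the red safety catch up and right over to its open side, then pull the black-gripped lever all the way towards the robot so that the tongue goes home in the mortise. Finish while still holding the lever fully pulled against its spring, with the leg standing in its socket and the catch open; leave the mallet, tape measure and wood block where they lie.

Things in the scene. Friction and masses are not known exactly. Their poses are not given: they have to be found in the camera images.
- fixture: Fixed indexing fixture, placed anew each run (yaw within 0.35 rad). Origin: centre of underside, on the bench; x away from the robot, y left, z up. Coordinates below: mm in this frame. Base board x -105..115, y -160..160, 15 thick; green housing x 5..110, y -130..130, top z 105, with a yellow line on top in line with the tongue.
- socket (a point): Centre of the floor of the round dark socket the leg stands in: fixture (-55, -85, 15). Mouth at z 49, outer radius 34, bore radius about 21.
- mark (a point): Point on the housing's front where the brass tongue comes out: fixture (0, -85, 80). The tongue (10 wide, 18 high) has its tip at x -18 at rest; the lever drives it towards -x into the leg, in proportion, 30 mm at 0.95 rad.
- leg_center (a point): Centre of the loose wooden leg (about 0.22 kg, 150 tall) upright in the socket, at fixture z 90. From its foot up: round 40 dia. to 38; square block 46 x 46 to 92; round neck 40 dia. to the top, gripped from above. Own +x points out of the mortise, as does a black line on its white top end. Starts 0.45-1.35 rad anticlockwise of facing the tongue (own x = fixture +x): turn it clockwise.
- leg_mortise (a point): Middle of the mortise's mouth in the leg's square block: 23 mm from the leg's axis, 65 mm above its underside. 16 wide, 30 high, 20 deep, dark inside; the leg's only opening. The tongue has 3 mm play on each side.
- catch (a joint): Red safety catch, rad: 0 = lying in front of the lever's stem and blocking it (start 0-0.12); grows as it is flipped up and over to the fixture's +y side; 1.57 upright, stop at 2.0. Open: 1.4 or more. Stiff hinge (friction 0.07 Nm, about 1 N at the pin): stays where it is left.
- catch_hinge (a point): Point on the catch's hinge axis, which runs along the fixture's x: fixture (38, 120, 138).
- catch_pin (a point): Grip point on the catch's round red pin (12 dia., 62 long, along the fixture's x, sticking out towards the robot from the catch bar's free end, 77 from the hinge axis), 20 mm from its tip. Fixture (-4, 43, 138) at catch 0. Can be pinched from above, fingers closing along fixture y, and carried along the arc; it turns between the fingers.
- lever (a joint): Guarded lever, rad: 0 = rest, leaning 0.5 from vertical to the fixture's +x; grows as its top is pulled to -x, the robot's side; stop at 0.95. Fully pulled: 0.85 or more. A spring takes it back to 0 when let go: about 5 N at the grip to start, 9 N at full pull. Blocked while the catch is down.
- lever_pivot (a point): Point on the lever's pivot axis, which runs along the fixture's y: fixture (35, 75, 100). The grip's axis is 130 mm from it.
- lever_grip (a point): Point to take on the lever's black round grip (18 dia., 85 long, along the fixture's y, sticking out from the stem's top to -y), on its axis, 42 mm from the stem's middle. Fixture (97, 33, 214) at rest, about (-21, 33, 217) at the stop. Can be pinched from above, fingers closing along fixture x; it turns between the fingers.
- mallet: Bystander: wooden mallet lying just beyond the fixture (x about 200), along y, about 280 long, 55 high. Origin under the middle.
- tape: Bystander: black and yellow tape measure, 68 x 42 x 62 high, at one side of the fixture (y about 250 either way). Origin under its centre.
- block: Bystander: wood block with one black end, 100 x 55 x 50 high, at the other side of the fixture. Origin under its centre.

How it is judged:
By the outcome, as a careful person would: the job done as asked, in the order asked, and still so for the second after the job is handed in, while the arm keeps its last pose, push and grip.
It also fails if it takes over 61 s, if anything falls off the work surface, if the arm or the gripper's body presses on something with over 40 N, if the wrist force passes 120 N, or if a joint passes its speed limit or range.

### The arm

A 7-joint arm with a two-finger parallel gripper is mounted at the origin on the work surface. World frame = base frame: x ahead of the robot, y to its left, z up, the work surface at z = 0. Lengths are in mm, angles in rad, forces in N, time in s.
With the tool pointing down it reaches from about 350 to 900 mm from the base axis. Payload 8.1 kg.
Tool frame: the origin (TCP) lies at the very end of the fingers, on their centre line; the grasp point (between the pads) lies r.grip_depth behind it (r.grip_depth is the distance from the TCP to the grasp point, in mm); z points along the fingers, y is the line along which they close (so a half turn about z gives the same grasp; the last joint's range is limited). The gripper opens to 85 mm and grips with 20 to 120 N. Pads are 22 mm wide; open, the fingers measure 114 mm over their backs; the gripper's body (76 mm by 85 mm) begins 54 mm behind the grasp point. The pads swing forward as they close: fully open they stand 13 mm farther back than shut.
Start: joints at [1.107, 0.434, 0.025, 1.573, -0.012, 1.134, -0.075], TCP at [220.617, -584.782, 231.323] pointing down, gripper open.
Joint ranges: [-2.62, 2.62], [-0.44, 2.09], [-1.27, 1.32], [0.08, 2.57], [-1.32, 4.46], [0.12, 2], [-2.74, 2.74]. Speed limits (rad/s): [2.22, 2.22, 3.01, 3.01, 3.14, 3.14, 3.14].

### API

Orientations are given as a unit quaternion [x, y, z, w].
In Python, from cell import r, snapshot, camera_model gives the robot as it stands.
- The arm moves only by the tool apply_moves, never from a script. Its argument "motion" is a list of rows, each a list of 7 numbers: the opening, from 0 (shut) to 1 (fully open), then the shift along the tool's x, y, z each as a share of 100 mm, from -1 to 1, then the turn, a rotation vector about the tool's x, y, z each as a share of pi/4 rad, from -1 to 1. In form: [[grip, dx, dy, dz, rx, ry, rz], ...]. A call has 1 to 12 rows; each row shifts and turns the commanded pose from where the row before left it, along the tool's axes as they then stand; what a row does not reach is not made up. A row lasts 1/8 s, in which the tool goes at most 62.5 mm and 10.7 degrees, less where a joint would pass 70% of its speed; a pose out of reach is approached as far as the arm can. A call with a number of a shift or a turn outside -1 to 1 is refused whole. A call with a gripper value outside its range is refused whole. The fingers move at their own pace and stop on an object; "squeeze" is the grip in N (left out, the last holds). Time passes only in rows, so rows that do not move let the fingers close. It gives the time, the measured TCP pose, the force, the opening and the grip force at its end, in the units of the state.
- r.read_state(): the state, without advancing time (a new reading comes with each control period).
- snapshot(name): name is "scene" or "top" or "wrist"; returns the picture (384x512x3 uint8, red, green, blue); there is no depth.
- camera_model(name): a dict with "mtx" (3x3 intrinsics, pixels), "R" (3x3) and "t" (3): a world point X has camera coordinates R X + t. Camera axes: x right, y down, z forward; pixel columns grow to the right and rows downward; lengths in mm; the calibration is good to about 2 mm. A picture is of the moment at which its call begins: read the wrist's pose just before it. camera_model takes no time and is no camera call; for the wrist camera it gives the pose at the moment of the call.
- r.job_done(): hands the job in; it is judged then, once.
The state is a dict: "t": time; "joint_positions": joint angles; "joint_vel": joint speeds; "effort": joint torques, N m; "tool_pos": TCP position; "orientation": TCP orientation; "force": force on the tool from outside, world axes, zero at the start; "ft_torque": the same for the moment, N m; "opening": opening from 0.0 (shut) to 1.0 (fully open); "grip_force": force on a finger pad.
Only numpy, scipy, OpenCV 4.12 (cv2) and the standard library are available. Lean on these libraries where they do the work, as an engineer would, in place of code of your own. Each camera call takes 0.05 s, during which the arm holds its last target. There are 200 camera calls.

## Working session

There is one attempt and no reset: what is moved stays moved. The work goes in short steps, Python scripts to look and compute and a tool call to move; the robot and the scene stay as the last step left them, time stands still between calls to the robot, and variables do not carry over. Pictures are saved under pics/ and viewed, at most 10 in all, crops included, and the job is handed in when it is done.

Besides the shell and the picture viewer there is one more tool, called after ">>>" as name([rows], argument=value, ...), one row to a line, values as JSON. apply_moves: Moves the arm, as the interface text tells. Shift numbers are shares of 100 mm and turn numbers shares of pi/4 rad, none past 1 either way. Its arguments: {"type":"object","properties":{"motion":{"type":"array","items":{"type":"array","items":{"type":"number"}}},"squeeze":{"type":"number"}},"required":["motion"]}

```bash
ls; mkdir -p pics
python3 - <<'E'
from cell import r,snapshot,camera_model
import cv2,numpy as np
print(r.read_state(), r.grip_depth)
a=snapshot("top");b=snapshot("scene")
cv2.imwrite("pics/top0.png",a[:,:,::-1]);cv2.imwrite("pics/scene0.png",b[:,:,::-1])
for n in("top","scene"):
    m=camera_model(n);print(n,m["mtx"],-m["R"].T@m["t"],m["R"])
E
```

```text
pics
{'t': 0.0, 'joint_positions': array([ 1.10741002,  0.43521183,  0.0249856 ,  1.57408114, -0.01159985,
        1.13397794, -0.07508597]), 'joint_vel': array([-7.33062087e-04,  1.01867780e-04,  2.11391792e-04, -8.12986141e-05,
       -5.60857173e-04,  1.03594002e-03, -5.05228116e-04]), 'effort': array([-4.88686128e-04, -6.70491028e+01,  1.02511536e+00, -3.16213703e+01,
        1.57640601e-02,  1.25449264e-02, -4.23364622e-05]), 'tool_pos': array([ 220.39991702, -584.32715354,  230.53920126]), 'orientation': array([ 9.83778952e-01,  1.79383348e-01, -2.08186306e-04, -7.37794907e-04]), 'force': array([-0.02847335,  0.02519393,  0.35803551]), 'ft_torque': array([-0.00531556,  0.0112944 ,  0.02548331]), 'grip_force': 0.0, 'opening': 0.996704986903852} 18.700000000000003
top [[448.60334258   0.         253.22317758]
 [  0.         448.60334258 191.572114  ]
 [  0.           0.           1.        ]] [ 432.57266908   41.50975623 1392.44720302] [[-0.02518523 -0.99964804  0.00833649]
 [-0.98732113  0.02356557 -0.1569766 ]
 [ 0.1567249  -0.01218429 -0.98756714]]
scene [[462.75972843   0.         252.11590764]
 [  0.         462.75972843 187.61188472]
 [  0.           0.           1.        ]] [1320.32840745 -299.89428541 1064.14857179] [[ 4.33840585e-01  9.00989387e-01 -6.86293475e-04]
 [ 7.01263801e-01 -3.38147621e-01 -6.27602795e-01]
 [-5.65695526e-01  2.71798291e-01 -7.78533403e-01]]
```

View pics/top0.png

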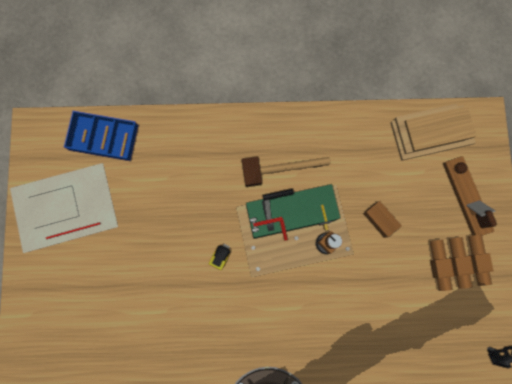

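View pics/scene0.png

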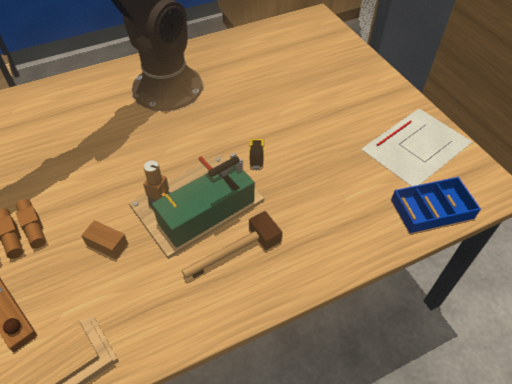

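The top view shows the green housing about (247..340, 187..237), white leg top at (335,241), red catch L (253..286, 218..238), black grip (278,194), block (382,219), tape (221,257), mallet (250..330,165). The scene view agrees: leg with white top at (152,168), catch down.

```bash
cat > h.py <<'E'
from cell import r,snapshot,camera_model
import cv2,numpy as np
from scipy.spatial.transform import Rotation as R
def ray(m,uv,z):
    uv=np.atleast_2d(np.asarray(uv,float)); d=np.c_[uv,np.ones(len(uv))]@np.linalg.inv(m["mtx"]).T@m["R"]
    c=-m["R"].T@m["t"]; return c+d*((z-c[2])/d[:,2])[:,None]
def proj(m,X):
    p=np.atleast_2d(X)@m["R"].T+m["t"]; p=p@m["mtx"].T; return p[:,:2]/p[:,2:]
def hsv(im): return cv2.cvtColor(im,cv2.COLOR_RGB2HSV)
def big(mask):
    n,l,s,c=cv2.connectedComponentsWithStats(mask.astype(np.uint8)); i=1+np.argmax(s[1:,4]); return l==i,s[i,4],c[i]
E
python3 - <<'E'
from h import *
for n in("top","scene"):
    im=cv2.imread(f"pics/{n}0.png")[:,:,::-1].copy();m=camera_model(n);H=hsv(im)
    g,a,c=big((H[...,0]>60)&(H[...,0]<95)&(H[...,1]>100)&(H[...,2]>30))
    ys,xs=np.nonzero(g);h=cv2.convexHull(np.c_[xs,ys].astype(np.int32))
    ap=cv2.approxPolyDP(h,3,True)[:,0]
    print(n,a,H[g].mean(0),"hull",ap.tolist());P=ray(m,ap,105);print(P.round())
    if n=="top":
        rect=cv2.minAreaRect(ray(m,np.c_[xs,ys],105)[:,:2].astype(np.float32));print(rect)
        bp=cv2.boxPoints(rect);print(bp)
    roi=np.zeros(g.shape,bool); 
    if n=="top": roi[170:275,235:360]=1
    else: roi[140:260,125:270]=1
    def comp(name,mask,z):
        q,a,c=big(mask&roi);print(name,a,c.round(1),ray(m,c,z).round(1))
    comp("white",(H[...,1]<40)&(H[...,2]>170),165)
    comp("yellow",(H[...,0]>20)&(H[...,0]<32)&(H[...,1]>190)&(H[...,2]>120),105)
    comp("black",(H[...,2]<45),214)
    comp("red",((H[...,0]<6)|(H[...,0]>174))&(H[...,1]>150),138)
E
```

```text
top 1870 [ 71.63743316 109.71818182  96.13368984] hull [[338, 217], [287, 229], [272, 216], [271, 199], [330, 186]]
[[ 557. -217.  105.]
 [ 526.  -69.  105.]
 [ 564.  -27.  105.]
 [ 614.  -25.  105.]
 [ 648. -199.  105.]]
((584.0162963867188, -117.9397964477539), (99.10923767089844, 186.68887329101562), 11.252832412719727)
[[ 517.19916   -36.059875]
 [ 553.62946  -219.15977 ]
 [ 650.83344  -199.81972 ]
 [ 614.40314   -16.719818]]
white 68 [335.7 241.5] [[ 484.2 -195.   165. ]]
yellow 1 [323. 210.] [[ 578.1 -174.7  105. ]]
black 144 [277.9 194.4] [[610.4 -38.3 214. ]]
red 151 [273.8 224.4] [[537.2 -29.3 138. ]]Traceback (most recent call last):
  File "<stdin>", line 4, in <module>
  File "h.py", line 11, in big
    n,l,s,c=cv2.connectedComponentsWithStats(mask.astype(np.uint8)); i=1+np.argmax(s[1:,4]); return l==i,s[i,4],c[i]
                                                                         ~~~~~~~~~^^^^^^^^^
    return _wrapfunc(a, 'argmax', axis=axis, out=out, **kwds)
    return bound(*args, **kwds)
ValueError: attempt to get argmax of an empty sequence
```

```bash
cat >> h.py <<'E'
def tool():
    s=r.read_state(); return s,np.array(s["tool_pos"]),R.from_quat(s["orientation"])
def plan(target,yaw=None):
    "tool-axis shift (x100mm) and turn (x pi/4) from the measured pose to target TCP, tool down with x axis at world angle yaw"
    s,p,q=tool(); d=q.inv().apply(np.array(target)-p)/100
    out=[d.round(3)]
    if yaw is not None:
        g=R.from_euler("z",yaw)*R.from_euler("x",np.pi); out.append(((q.inv()*g).as_rotvec()/(np.pi/4)).round(3))
    print("plan",*out); return out
def tyaw():
    x=tool()[2].apply([1,0,0]); return np.arctan2(x[1],x[0])
E
python3 - <<'E'
from h import *
s,p,q=tool();m=camera_model("wrist");c=-m["R"].T@m["t"]
print(m["mtx"],"cam in tool",q.inv().apply(c-p),"axes in tool",(q.inv().as_matrix()@m["R"].T).round(2),tyaw())
plan([400,-140,400],0.2)
E
```

```text
[[316.26473808   0.         256.45380968]
 [  0.         316.26473808 193.03989785]
 [  0.           0.           1.        ]] cam in tool [  66.35721817   -1.27437935 -141.34620875] axes in tool [[ 0.   -0.97 -0.26]
 [ 1.    0.    0.  ]
 [-0.   -0.26  0.97]] 0.3607222544922929
plan [ 3.248 -3.526 -1.689] [-0.002  0.     0.205]
```

>>> apply_moves([
  [1,0.361,-0.392,-0.188,0,0,0],
  [1,0.361,-0.392,-0.188,0,0,0],
  [1,0.361,-0.392,-0.188,0,0,0],
  [1,0.361,-0.392,-0.188,0,0,0],
  [1,0.361,-0.392,-0.188,0,0,0],
  [1,0.361,-0.392,-0.188,0,0,0],
  [1,0.361,-0.392,-0.188,0,0,0],
  [1,0.361,-0.392,-0.188,0,0,0],
  [1,0.361,-0.392,-0.188,0,0,0],
  [1,0,0,0,0,0,0.2],
  [1,0,0,0,0,0,0],
])

```text
t: 1.48
tool_pos: [400.0, -139.7, 400.3]
orientation: [0.995, 0.102, -0.0, 0.0]
force: [-0.2, 0.6, -0.9]
opening: 1.003
grip_force: 0.0
```

Run:
```python
from h import *
import pickle
print(tool()[1],tyaw())
m=camera_model("wrist");a=snapshot("wrist")
cv2.imwrite("pics/w1.png",a[:,:,::-1]);pickle.dump(m,open("pics/w1.pkl","wb"))
```

```text
[ 399.96724096 -139.74225836  400.3165389 ] 0.20532801608243093
```

View pics/w1.png

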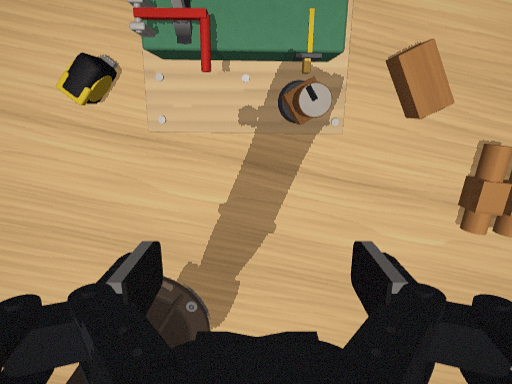

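The wrist view shows: board front corners near (147,132) and (343,132), yellow line (312,10)–(309,52), tongue (306,66), leg's white top at (315,100) with its black line pointing up-left, red pin (205,40..70).

Run:
```python
from h import *
import pickle
m=pickle.load(open("pics/w1.pkl","rb"));im=cv2.imread("pics/w1.png")[:,:,::-1].copy();H=hsv(im)
print("board",ray(m,[[147,132.5],[343,132.5]],15).round(1))
roi=np.zeros(im.shape[:2],bool);roi[0:58,295:330]=1
y=roi&(H[...,0]>18)&(H[...,0]<34)&(H[...,1]>150)&(H[...,2]>120)
y,a,c=big(y);ys,xs=np.nonzero(y);P=ray(m,np.c_[xs,ys],105)[:,:2]
v=cv2.fitLine(P.astype(np.float32),cv2.DIST_L2,0,.01,.01).ravel();print("yellow",a,P.mean(0),np.arctan(v[1]/v[0]),ray(m,[[xs[ys>=ys.max()-1].mean(),ys.max()+.5]],105))
roi[:]=0;roi[75:125,285:345]=1
w,a,c=big(roi&(H[...,1]<60)&(H[...,2]>110))
ys,xs=np.nonzero(w);h=cv2.convexHull(np.c_[xs,ys].astype(np.int32))
(e,ax,an)=cv2.fitEllipse(h);print("white",a,c,e,ax,ray(m,e,165), "dia",np.ptp(ray(m,h[:,0],165),0))
fill=np.zeros(w.shape,np.uint8);cv2.fillConvexPoly(fill,h,1)
k=(fill>0)&(H[...,2]<70);k,a,c=big(k);ys,xs=np.nonzero(k);P=ray(m,np.c_[xs,ys],165)[:,:2]
v=cv2.fitLine(P.astype(np.float32),cv2.DIST_L2,0,.01,.01).ravel();d=P.mean(0)-ray(m,e,165)[0,:2]
print("black",a,c,np.arctan(v[1]/v[0]),np.arctan2(d[1],d[0]),d)
R_=((H[...,0]<6)|(H[...,0]>174))&(H[...,1]>150);rr,a,c=big(R_);
ys,xs=np.nonzero(rr)
s=(ys>30);P=ray(m,np.c_[xs,ys][s],138)[:,:2];print("pin",P.mean(0),P.min(0),P.max(0))
v=cv2.fitLine(P.astype(np.float32),cv2.DIST_L2,0,.01,.01).ravel();print(np.arctan(v[1]/v[0]))
```

```text
board [[ 388.4   42.    15. ]
 [ 454.3 -272.6   15. ]]
yellow 210 [ 569.52344443 -172.71019355] 0.19715813 [[ 544.30132184 -177.8273632   105.        ]]
white 746 [315.37265416 100.36997319] (314.8819274902344, 99.38378143310547) (31.417987823486328, 33.89113235473633) [[ 486.58384469 -188.86870796  165.        ]] dia [36.67673165 36.08027532  0.        ]
black 81 [311.13580247  92.48148148] 0.75694394 0.7576294571226234 [6.40203945 6.05600668]
pin [514.64809402 -53.09590389] [492.26355669 -62.1524571 ] [536.71043052 -43.69340035]
0.1969403
```

Run:
```python
from h import *
plan([486.7,-188.8,118],0.2)
```

```text
plan [0.754 0.653 2.821] [-0.     0.001  0.008]
```

>>> apply_moves([
  [1,0.377,0.327,0.3,0,0,0],
  [1,0.377,0.326,0.3,0,0,0],
  [1,0,0,0.5,0,0,0],
  [1,0,0,0.5,0,0,0],
  [1,0,0,0.4,0,0,0],
  [1,0,0,0.4,0,0,0],
  [1,0,0,0.421,0,0,0],
  [1,0,0,0,0,0,0],
  [0,0,0,0,0,0,0],
  [0,0,0,0,0,0,0],
  [0,0,0,0,0,0,0],
  [0,0,0,0,0,0,0],
], squeeze=40)

```text
t: 3.02
tool_pos: [488.2, -189.2, 120.0]
orientation: [0.995, 0.102, 0.001, 0.001]
force: [-0.7, 0.1, 6.5]
opening: 0.46
grip_force: 39.5
```

>>> apply_moves([
  [0,0,0,0,0,0,0.12],
  [0,0,0,0,0,0,0.12],
  [0,0,0,0,0,0,0.12],
  [0,0,0,0,0,0,0.12],
  [0,0,0,0,0,0,0.12],
  [0,0,0,0,0,0,0.109],
  [0,0,0,0,0,0,0],
  [0,0,0,0,0,0,0],
])

```text
t: 4.03
tool_pos: [488.1, -189.0, 120.0]
orientation: [0.984, -0.176, 0.001, 0.0]
force: [-1.8, 1.0, 6.9]
opening: 0.459
grip_force: 39.5
```

Run:
```python
from h import *
import pickle
print(tool()[1],tyaw())
m=camera_model("wrist");a=snapshot("wrist")
cv2.imwrite("pics/w2.png",a[:,:,::-1]);pickle.dump(m,open("pics/w2.pkl","wb"))
```

```text
[ 488.06696234 -189.00711053  120.0305879 ] -0.35302537108473475
```

View pics/w2.png

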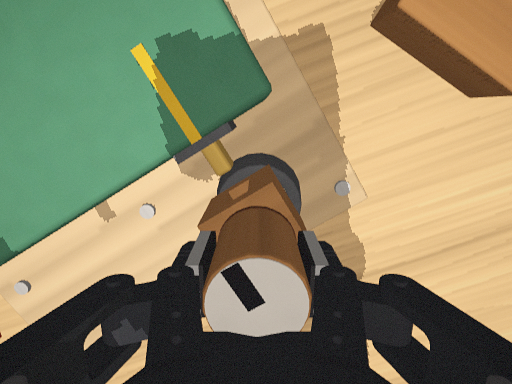

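The leg is gripped; its black line (about (255,305)→(230,268)) points roughly along the tongue (220,160)/yellow line. Measuring the angle.

```bash
cat > leg.py <<'E'
from h import *
def line(m,im,mask,z):
    k,a,c=big(mask);ys,xs=np.nonzero(k);P=ray(m,np.c_[xs,ys],z)[:,:2]
    v=cv2.fitLine(P.astype(np.float32),cv2.DIST_L2,0,.01,.01).ravel();return a,c.round(1),P.mean(0).round(1),np.arctan(v[1]/v[0])
E
python3 - <<'E'
from leg import *
import pickle
m=pickle.load(open("pics/w2.pkl","rb"));im=cv2.imread("pics/w2.png")[:,:,::-1].copy();H=hsv(im)
roi=np.zeros(im.shape[:2],bool);roi[262:314,218:270]=1
print(line(m,im,roi&(H[...,2]<80),165))
roi[:]=0;roi[30:145,120:210]=1
print(line(m,im,roi&(H[...,0]>15)&(H[...,0]<34)&(H[...,1]>150)&(H[...,2]>90),105))
roi[:]=0;roi[255:335,200:315]=1
w=roi&(H[...,1]<60)&(H[...,2]>110);ys,xs=np.nonzero(w);P=ray(m,np.c_[xs,ys],165);print(P.min(0),P.max(0))
E
```

```text
(np.int32(903), array([242.5, 286.6]), array([ 495.6, -185.6]), np.float32(0.19551364))
(np.int32(1433), array([165.7,  93. ]), array([ 570.5, -172.7]), np.float32(0.19302964))
[ 472.11049714 -211.89052126  165.        ] [ 505.33245199 -169.25967968  165.        ]
```

>>> apply_moves([
  [1,0,0,0,0,0,0],
  [1,0,0,0,0,0,0],
  [1,0,0,0,0,0,0],
  [1,0,0,-0.3,0,0,0],
  [1,0,0,-0.5,0,0,0],
  [1,0,0,-0.5,0,0,0],
  [1,0,0,-0.2,0,0,-0.22],
  [1,0,0,0,0,0,-0.22],
  [1,0,0,0,0,0,-0.22],
  [1,0,0,0,0,0,-0.041],
  [1,0,0,0,0,0,0],
])

```text
t: 5.45
tool_pos: [487.0, -188.8, 268.3]
orientation: [0.995, 0.097, -0.0, -0.0]
force: [-0.1, 0.6, -0.0]
opening: 0.998
grip_force: 0.0
```

Run:
```python
from h import *
import pickle
print(tool()[1],tyaw())
plan([511.9,-53.2,215],0.198);plan([511.9,-53.2,122],0.198)
m=camera_model("wrist");a=snapshot("wrist")
cv2.imwrite("pics/w3.png",a[:,:,::-1]);pickle.dump(m,open("pics/w3.pkl","wb"))
```

```text
[ 487.02889613 -188.78432633  268.28508022] 0.19435148713706502
plan [ 0.506 -1.282  0.533] [-0.     0.    -0.005]
plan [ 0.506 -1.282  1.463] [-0.     0.    -0.005]
```

View pics/w3.png

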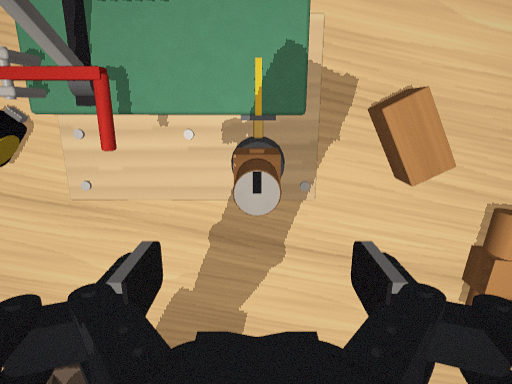

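The leg stands released with its line (257,182) parallel to the yellow line (259,85); the pin runs (103,80)→(109,150). Measuring both.

Run:
```python
from leg import *
import pickle
m=pickle.load(open("pics/w3.pkl","rb"));im=cv2.imread("pics/w3.png")[:,:,::-1].copy();H=hsv(im)
roi=np.zeros(im.shape[:2],bool);roi[172:200,245:270]=1
print("leg",line(m,im,roi&(H[...,2]<80),165))
roi[:]=0;roi[50:116,245:275]=1
l=line(m,im,roi&(H[...,0]>15)&(H[...,0]<34)&(H[...,1]>150)&(H[...,2]>90),105);print("yellow",l)
roi[:]=0;roi[85:160,85:130]=1
k=roi&((H[...,0]<6)|(H[...,0]>174))&(H[...,1]>120)
for z in(138,143): print("pin",line(m,im,k,z)); ys,xs=np.nonzero(k);P=ray(m,np.c_[xs,ys],z); print("tip",P[P[:,0].argmin()].round(1))
```

```text
leg (np.int32(168), array([256.5, 182. ]), array([ 495.5, -186. ]), np.float32(0.1956161))
yellow (np.int32(400), array([258. ,  86.1]), array([ 570.1, -172.7]), np.float32(0.19656101))
pin (np.int32(992), array([104.5, 116.4]), array([519.5, -51.9]), np.float32(0.19545329))
tip [491.5 -53.5 138. ]
pin (np.int32(992), array([104.5, 116.4]), array([520.1, -54.2]), np.float32(0.1954541))
tip [492.6 -55.7 143. ]
```

>>> apply_moves([
  [1,0.169,-0.427,0,0,0,0],
  [1,0.169,-0.427,0,0,0,0],
  [1,0.168,-0.428,0,0,0,0],
  [1,0,0,0.5,0,0,0],
  [1,0,0,0.4,0,0,0],
  [1,0,0,0.3,0,0,0],
  [1,0,0,0.263,0,0,0],
  [1,0,0,0,0,0,0],
  [0,0,0,0,0,0,0],
  [0,0,0,0,0,0,0],
  [0,0,0,0,0,0,0],
  [0,0,0,0,0,0,0],
], squeeze=25)

```text
t: 7.0
tool_pos: [511.8, -53.6, 122.6]
orientation: [0.995, 0.098, 0.0, 0.0]
force: [-0.4, -25.4, 0.3]
opening: 0.147
grip_force: 14.6
```

>>> apply_moves([
  [0,0,0.012,0,0,0,0],
  [0,0,0,0,0,0,0],
])

```text
t: 7.25
tool_pos: [512.1, -54.6, 122.3]
orientation: [0.995, 0.098, 0.0, 0.0]
force: [1.2, -2.6, 0.3]
opening: 0.133
grip_force: 25.7
```

>>> apply_moves([
  [0,0,-0.007,-0.077,0,0,0],
  [0,0,-0.015,-0.076,0,0,0],
  [0,0,-0.022,-0.074,0,0,0],
  [0,0,-0.029,-0.071,0,0,0],
  [0,0,-0.036,-0.068,0,0,0],
  [0,0,-0.043,-0.064,0,0,0],
  [0,0,0,0,0,0,0],
])

```text
t: 8.12
tool_pos: [509.7, -42.3, 166.5]
orientation: [0.995, 0.097, 0.001, 0.002]
force: [0.9, -10.9, 7.6]
opening: 0.128
grip_force: 24.8
```

>>> apply_moves([
  [0,0,0.005,-0.004,0,0,0],
  [0,0,-0.048,-0.06,0,0,0],
  [0,0,-0.054,-0.055,0,0,0],
  [0,0,-0.059,-0.049,0,0,0],
  [0,0,-0.064,-0.043,0,0,0],
  [0,0,-0.068,-0.036,0,0,0],
  [0,0,-0.071,-0.029,0,0,0],
  [0,0,0,0,0,0,0],
])

```text
t: 9.12
tool_pos: [502.9, -6.9, 195.6]
orientation: [0.995, 0.097, 0.002, 0.002]
force: [-4.7, -12.3, 25.6]
opening: 0.132
grip_force: 26.8
```

>>> apply_moves([
  [0,0,0.004,-0.015,0,0,0],
  [0,0,-0.074,-0.024,0,0,0],
  [0,0,-0.076,-0.016,0,0,0],
  [0,0,-0.077,-0.007,0,0,0],
  [0,0,-0.077,0.001,0,0,0],
  [0,0,-0.077,0.008,0,0,0],
  [0,0,0,0,0,0,0],
])

```text
t: 10.0
tool_pos: [494.6, 34.2, 198.2]
orientation: [0.995, 0.099, 0.0, -0.0]
force: [2.3, 0.5, 6.1]
opening: 0.134
grip_force: 26.0
```

>>> apply_moves([
  [1,0,0,0,0,0,0],
  [1,0,0,0,0,0,0],
  [1,0,0,0,0,0,0],
  [1,0,0,-0.3,0,0,0],
  [1,0,0,-0.5,0,0,0],
  [1,0,0,-0.4,0,0,0],
  [1,0,0.5,0,0,0,0],
  [1,0,0.5,0,0,0,0],
  [1,0,0,0,0,0,0],
])

```text
t: 11.12
tool_pos: [514.0, -69.9, 317.5]
orientation: [0.995, 0.095, -0.001, 0.001]
force: [-0.3, 0.4, 0.1]
opening: 1.002
grip_force: 0.0
```

Run:
```python
from h import *
import pickle
s=r.read_state();print(tool()[1],tyaw(),s["joint_positions"].round(2))
m=camera_model("wrist");a=snapshot("wrist")
cv2.imwrite("pics/w4.png",a[:,:,::-1]);pickle.dump(m,open("pics/w4.pkl","wb"))
```

```text
[513.9602278  -69.94693753 317.47258743] 0.19027541646936955 [ 0.27  0.22 -0.29  1.67  0.07  1.26 -1.42]
```

View pics/w4.png

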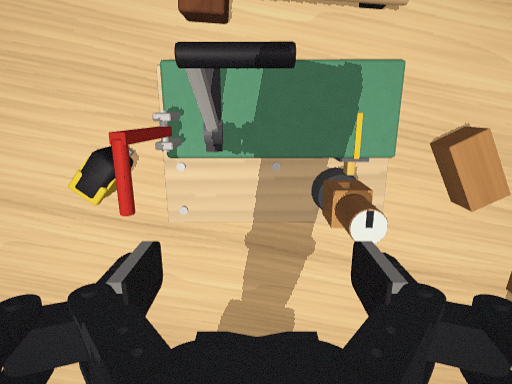

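The catch now lies over to the left (pin (118,140)→(126,212)), leg still aligned (368,222), lever grip bar at (175..295, 54). Measuring.

Run:
```python
from leg import *
import pickle
m=pickle.load(open("pics/w4.pkl","rb"));im=cv2.imread("pics/w4.png")[:,:,::-1].copy();H=hsv(im)
O=np.array([524.3,-94.6]);Rf=np.array([[.9805,-.1967],[.1967,.9805]])
roi=np.zeros(im.shape[:2],bool);roi[38:72,165:305]=1
k=roi&(H[...,2]<60);k,a,c=big(k);ys,xs=np.nonzero(k);P=ray(m,np.c_[xs,ys],214)[:,:2];rect=cv2.minAreaRect(P.astype(np.float32))
print("grip",a,rect,"fix",(np.array(rect[0])-O)@Rf,"ends",((P-O)@Rf).min(0),((P-O)@Rf).max(0))
roi[:]=0;roi[140:220,105:140]=1
k=roi&((H[...,0]<6)|(H[...,0]>174))&(H[...,1]>120)
l=line(m,im,k,213.5);print("pin",l,"fix",(l[2]-O)@Rf)
roi[:]=0;roi[210:232,360:380]=1
l=line(m,im,roi&(H[...,2]<80),165);print("leg",l)
t=O+Rf@[97,33];print("target",t);plan([t[0],t[1],317.5],.197-np.pi/2)
```

```text
grip 2773 ((610.030517578125, -34.799224853515625), (19.293760299682617, 86.19754028320312), 10.992060661315918) fix [95.82158496 41.77146722] ends [86.24717182 -1.31021906] [105.71586286  84.87233055]
pin (np.int32(1250), array([122.9, 174.8]), array([507.6,  37.2]), np.float32(0.16489092)) fix [  9.55071 132.51479]
leg (np.int32(103), array([369.3, 218.5]), array([ 495.9, -185.9]), np.float32(0.19075379))
target [612.9174 -43.1636]
plan [ 1.019e+00 -4.400e-02 -1.000e-03] [1.000e-03 1.000e-03 1.996e+00]
```

>>> apply_moves([
  [1,0.5,-0.022,0,0,0,0],
  [1,0.512,-0.022,0,0,0,0],
  [1,0,0,0,0,0,0.222],
  [1,0,0,0,0,0,0.222],
  [1,0,0,0,0,0,0.222],
  [1,0,0,0,0,0,0.222],
  [1,0,0,0,0,0,0.222],
  [1,0,0,0,0,0,0.222],
  [1,0,0,0,0,0,0.222],
  [1,0,0,0,0,0,0.222],
  [1,0,0,0,0,0,0.22],
  [1,0,0,0,0,0,0],
])

```text
t: 12.68
tool_pos: [611.3, -40.4, 312.8]
orientation: [0.799, -0.601, -0.005, 0.004]
force: [-0.0, 0.6, 0.1]
opening: 0.998
grip_force: 0.0
```

Run:
```python
from h import *
print(r.read_state()["joint_positions"].round(2));plan([612.2,-43.3,196],.197-np.pi/2)
```

```text
[-0.3   0.38  0.41  1.49 -0.15  1.31 -2.74]
plan [ 0.034 -0.015  1.168] [0.016 0.003 0.107]
```

>>> apply_moves([
  [1,0,0,0,0,0,-0.216],
  [1,0,0,0,0,0,-0.216],
  [1,0,0,0,0,0,-0.216],
  [1,0,0,0,0,0,-0.216],
  [1,0,0,0,0,0,-0.216],
  [1,0,0,0,0,0,-0.216],
  [1,0,0,0,0,0,-0.216],
  [1,0,0,0,0,0,-0.216],
  [1,0,0,0,0,0,-0.216],
])

```text
t: 13.8
tool_pos: [611.4, -40.5, 313.4]
orientation: [0.992, 0.122, -0.006, -0.002]
force: [-0.0, 0.6, 0.5]
opening: 0.996
grip_force: 0.0
```

>>> apply_moves([
  [1,0,0,0,0,0,-0.216],
  [1,0,0,0,0,0,-0.216],
  [1,0,0,0,0,0,-0.216],
  [1,0,0,0,0,0,-0.216],
  [1,0,0,0,0,0,-0.216],
  [1,0,0,0,0,0,-0.216],
  [1,0,0,0,0,0,-0.216],
  [1,0,0,0,0,0,-0.216],
  [1,0,0,0,0,0,-0.216],
  [1,0,0,0,0,0,0],
])

```text
t: 15.05
tool_pos: [611.4, -41.0, 313.7]
orientation: [0.635, 0.772, -0.002, -0.005]
force: [-0.2, -0.3, 0.5]
opening: 0.999
grip_force: 0.0
```

Run:
```python
from h import *
print(r.read_state()["joint_positions"].round(2));plan([612.2,-43.3,196],.197+np.pi/2)
```

```text
[ 0.13  0.38 -0.21  1.45  0.08  1.33  0.1 ]
plan [-0.03   0.015  1.177] [-0.013 -0.006 -0.004]
```

>>> apply_moves([
  [1,-0.03,0.015,0,-0.013,-0.006,0],
  [1,0,0,0.4,0,0,0],
  [1,0,0,0.4,0,0,0],
  [1,0,0,0.377,0,0,0],
  [1,0,0,0,0,0,0],
  [0,0,0,0,0,0,0],
  [0,0,0,0,0,0,0],
  [0,0,0,0,0,0,0],
  [0,0,0,0,0,0,0],
], squeeze=60)

```text
t: 16.18
tool_pos: [613.7, -45.0, 196.3]
orientation: [0.636, 0.771, -0.001, 0.001]
force: [-2.2, -0.4, 6.5]
opening: 0.19
grip_force: 58.3
```

Run:
```python
from h import *
s,p,q=tool();O=np.array([524.3,-94.6]);Rf=np.array([[.9805,-.1967],[.1967,.9805]])
print(p,(p[:2]-O)@Rf,tyaw()-np.pi/2,s["force"])
a=.02
for b in np.r_[0.1:1:.1,.94]:
    f=lambda a:np.array([35+130*np.sin(.5-a),100+130*np.cos(.5-a)])
    print(b.round(2),((f(b)-f(a))/100*[1,-1]).round(3)); a=b
```

```text
[613.68055114 -45.04950886 196.3426967 ] [97.384212   31.00310215] 0.19135668085848745 [-2.23192243 -0.43424886  6.5139556 ]
0.1 [-0.094 -0.044]
0.2 [-0.122 -0.045]
0.3 [-0.126 -0.032]
0.4 [-0.128 -0.019]
0.5 [-0.13  -0.006]
0.6 [-0.13   0.006]
0.7 [-0.128  0.019]
0.8 [-0.126  0.032]
0.9 [-0.122  0.045]
0.94 [-0.047  0.021]
```

>>> apply_moves([
  [0,0,-0.117,-0.057,0,0,0],
  [0,0,-0.122,-0.045,0,0,0],
  [0,0,-0.126,-0.032,0,0,0],
  [0,0,-0.128,-0.019,0,0,0],
  [0,0,-0.13,-0.006,0,0,0],
  [0,0,0,0,0,0,0],
])

```text
t: 16.92
tool_pos: [557.4, -56.0, 215.7]
orientation: [0.636, 0.772, 0.004, 0.005]
force: [9.9, 2.0, 13.9]
opening: 0.188
grip_force: 58.8
```

>>> apply_moves([
  [0,0,0,0,0,0,0],
  [0,0,0,0,0,0,0],
])

```text
t: 17.18
tool_pos: [558.1, -55.9, 215.7]
orientation: [0.636, 0.772, 0.004, 0.005]
force: [9.5, 2.0, 13.8]
opening: 0.189
grip_force: 59.0
```

>>> apply_moves([
  [0,0,-0.06,-0.03,0,0,0],
  [0,0,-0.13,0.006,0,0,0],
  [0,0,-0.128,0.019,0,0,0],
  [0,0,-0.126,0.032,0,0,0],
  [0,0,-0.122,0.045,0,0,0],
  [0,0,-0.04,0.02,0,0,0],
  [0,0,0,0,0,0,0],
])

```text
t: 18.05
tool_pos: [497.5, -67.8, 206.2]
orientation: [0.636, 0.772, 0.003, 0.005]
force: [3.4, 1.5, 18.9]
opening: 0.186
grip_force: 60.1
```

Run:
```python
from h import *
s,p,q=tool();O=np.array([524.3,-94.6]);Rf=np.array([[.9805,-.1967],[.1967,.9805]])
g=p-q.apply([0,0,18.7]);l=(g[:2]-O)@Rf
print(g,l,"a",.5-np.arcsin((l[0]-35)/130),.5-np.arctan2(l[0]-35,g[2]-100),s["force"])
```

```text
[497.32240629 -67.72354064 224.89068437] [-21.16493108  31.65886109] a 0.9467512666390236 0.9226150095068097 [ 3.44361871  1.50373047 18.85823433]
```

>>> apply_moves([
  [0,0,-0.02,-0.02,0,0,0],
  [0,0,0,0,0,0,0],
  [0,0,0,0,0,0,0],
])

```text
t: 18.42
tool_pos: [496.8, -67.8, 206.6]
orientation: [0.636, 0.772, 0.003, 0.005]
force: [18.0, 2.2, -3.6]
opening: 0.182
grip_force: 60.8
```

Run:
```python
from h import *
s,p,q=tool();O=np.array([524.3,-94.6]);Rf=np.array([[.9805,-.1967],[.1967,.9805]])
g=p-q.apply([0,0,18.7]);l=(g[:2]-O)@Rf
print(g,l,"a",.5-np.arctan2(l[0]-35,g[2]-100),s["force"],s["grip_force"])
a=snapshot("top")[150:290,200:400];b=snapshot("scene")[110:260,100:300]
cv2.imwrite("pics/f.png",np.vstack([cv2.resize(x[:,:,::-1],None,fx=2,fy=2,interpolation=cv2.INTER_CUBIC) for x in(a,b)]))
c=snapshot("wrist");cv2.imwrite("pics/fw.png",c[:,:,::-1])
```

```text
[496.58020854 -67.74920311 225.29351228] [-21.89770377  31.77968933] a 0.926270956326626 [18.01531017  2.18097029 -3.56264163] 60.754610896110535
```

View pics/f.png

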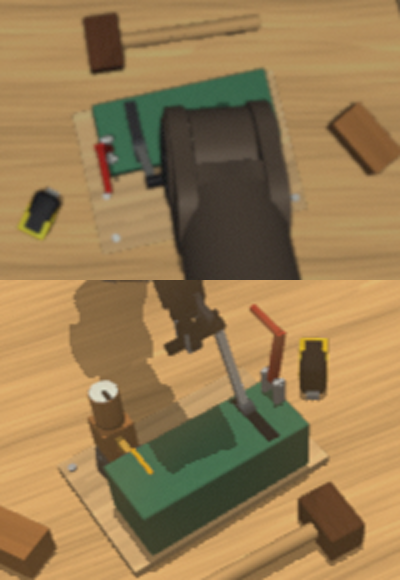

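View pics/fw.png

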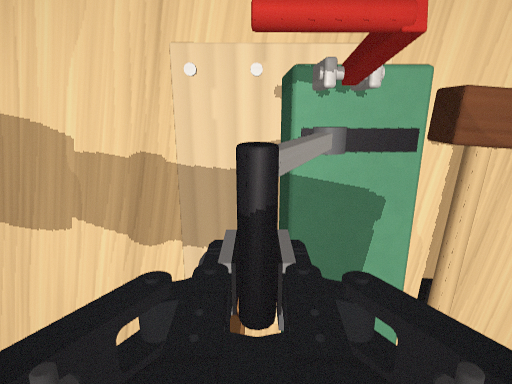

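The lever grip is held between the pads (258,235) with the lever at its stop. The catch stands open, and the leg is upright with its line facing the tongue. Handing in.

```bash
python3 -c "
from cell import r
print(r.job_done())"
```

```text
the job is handed in; nothing more can be done
None
```

I handed the job in at about 18.6 s: the leg faces the tongue (within about 0.01 rad), the catch is open at about 1.7 rad, the lever is held at its stop (about 0.93 rad), and the mallet, tape and block were not touched. I did not see the tongue inside the mortise directly. One joint also reached its -2.74 rad limit briefly before I turned the wrist the other way.

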